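# Refit the cleaned rollers and drive pulley on the tape-feed head

### The job

The bag taper's feed head lies on the bench with its rollers and drive pulley taken off for cleaning. Put each white guide roller on the stud it fits (large on thick, medium on medium, small on thin), and the toothed pulley on the flatted drive shaft, turned so that its bore matches the flats, with the plain lock collar on top of it on the same shaft. Everything must sit fully home, pulley and rollers on their shoulders and collar on the pulley's hub, and do not knock over the oil bottle.

Things in the scene. Friction and masses are not known exactly. Their poses are not given: they have to be found in the camera images.
- roller_large_mid (a point): largest of three loose white plastic guide rollers: a spool standing on end, 56 mm diameter over its two equal flanges, 40 mm high, brass-lined round through-bore of 33 mm. The point is its centre, 20 mm above its underside; z is its axis, yaw means nothing. 110 g.
- roller_medium_mid (a point): middle white guide roller, same form: 46 mm diameter, 34 mm high, bore 24 mm. The point is its centre, 17 mm above its underside. 70 g.
- roller_small_mid (a point): smallest white guide roller, same form: 36 mm diameter, 28 mm high, bore 16 mm. The point is its centre, 14 mm above its underside. 40 g.
- drive_pulley_mid (a point): loose toothed metal pulley lying flat: flanges 52 mm across, 24 mm high together, topped by a smooth hub 38 mm across, 6 mm high; 30 mm in all. Through-bore double D: a 30 mm circle with opposite flats 19 mm apart. Point: centre, 15 mm above its underside; x runs along the flats (long way of the bore), z up; half a turn makes no difference. 130 g.
- lock_collar_mid (a point): loose plain dark steel ring, 42 mm diameter, 16 mm high, round bore of 30 mm. The point is its centre, 8 mm above its underside; yaw means nothing. 50 g.
- stud_thick_seat (a point): thickest round stud on the feed head, a fixed flat grey case 182 mm square, 22 mm high, carrying three studs and the drive shaft about 95 mm apart. Stud 28 mm thick on a shoulder 56 mm across. Point: middle of the shoulder's upper face, 27 mm above the table, where the roller rests. Stud runs full for 40 mm above it, then tapers over 12 mm to a 12 mm tip.
- stud_medium_seat (a point): middle round stud on the feed head, 20 mm in diameter, shoulder 46 mm across. The point is the middle of the shoulder's upper face, 27 mm above the table. Above it the stud runs full 34 mm, then tapers over 12 mm to a tip 7 mm across.
- stud_thin_seat (a point): thinnest round stud on the feed head, 12 mm in diameter, shoulder 36 mm across. The point is the middle of the shoulder's upper face, 27 mm above the table. Above it the stud runs full 28 mm, then tapers over 12 mm to a tip 3 mm across.
- drive_shaft_seat (a point): fixed upright bar on the feed head, 26 mm thick with two opposite flats 15 mm apart (double D), on a shoulder 52 mm across in a 66 mm screwed flange. Point: middle of the shoulder's upper face (27 mm above the table), the pulley's rest; x runs along the flats (wide way), z up. Full section for 46 mm, then a 12 mm taper to a 10 mm tip. The pulley passes only within about 10 degrees of the flats.
- oil_bottle: small yellow oil bottle with a white nozzle, 35 mm across, 105 mm high, standing loose beside the feed head. (The tape reel of the bag taper hangs over the table just left of it, its rim as low as 0.47 m: keep the arm to the right of it.) Origin at the centre of its underside, z up.
Things that resemble listed ones, but are neither listed nor needed, are in the scene too. Leave any turquoise look-alike of the part that bears roller_small_mid alone.

How it is judged:
By the outcome, as a careful person would: the job done as asked, in the order asked, and still so for the second after the job is handed in, with the robot touching nothing.
It also fails if it takes over 120 s, if anything falls off the work surface, if the arm or the gripper's body presses on something with over 40 N, if the wrist force passes 120 N, or if a joint passes its speed limit or range.

### The arm

A 6-joint arm with a two-finger parallel gripper is mounted at the origin on a cart in front of the work surface, level with it; the furniture and walls round the work are solid. World frame = base frame: x ahead of the robot, y to its left, z up, the work surface at z = 0. Lengths are in m, angles in rad, forces in N, time in s.
With the tool pointing down it reaches from about 0.25 to 0.775 m from the base axis. Payload 4 kg.
Tool frame: the origin (TCP) lies at the centre of the arm's flange, where the gripper is bolted on; the fingertips stand 199 mm ahead of it and the grasp point (between the pads) lies 180 mm ahead of it; x points along the fingers, z is the direction in which the jaws open and shut, and the axes are right-handed (so a half turn about x gives the same grasp; the last joint's range is limited). The gripper opens to 94 mm and grips with 3 to 60 N. Pads are 16 mm wide; open, the fingers measure 119 mm over their backs; the gripper's body (75 mm by 177 mm) begins 78 mm behind the grasp point.
Start: joints at [-1.315, 0.087, 1.371, -0, 1.684, -0.103], TCP at [0.193, -0.515, 0.405] pointing down, gripper open.
Joint ranges: [-3.1, 3.1], [-0.76, 2.03], [0.27, 2.55], [-1.08, 4.22], [0.17, 2.65], [-2.57, 2.57]. Speed limits (rad/s): [2.79, 2.79, 3.14, 3.14, 3.14, 3.14].

### API

Orientations are given as a unit quaternion [w, x, y, z].
In Python, from rig import bot, get_image, calibration gives the robot as it stands. Calls block until the motion is done:
- bot.move_pose(position, orientation): joint-space move of the TCP to a pose.
- bot.move_linear(position, attitude=None, v=0.15): straight line of the TCP; attitude=None keeps the orientation; v is the mean speed in m/s.
- bot.goto_joints(angles): joint-space move.
- bot.gripper_to(opening): finger opening in m; the grip force is fixed at half the most; returns when the fingers have stopped.
- bot.wait(seconds).
- bot.ik(position, orientation): joint angles nearest the present ones, or None.
- bot.get_state(): the state.
- get_image(name): name is "side" or "top"; returns (picture, depth): 384x512x3 uint8, blue, green, red; 384x512 float32, m along the optical axis (not along the pixel's ray), 0 where there is no reading.
- calibration(name): a dict with "fx", "fy", "cx", "cy" (pixels), "rvec" (rotation vector, rad) and "tvec" (3), from world to camera coordinates, as OpenCV has them. Camera axes: x right, y down, z forward; pixel columns grow to the right and rows downward; lengths in m; the calibration is good to about 2 mm. A picture is of the moment at which its call begins. calibration takes no time and is no camera call.
A pose or a line that the arm cannot do raises bot.IKError and nothing moves.
- bot.finish_job(): hands the job in, once; it reports no verdict.
The state is a dict: "clock": time; "joints": joint angles; "joint_vel": joint speeds; "effort": joint torques, N m; "tcp_pos": TCP position; "ee_rot": TCP orientation; "force": force on the tool from outside, world axes, zero at the start; "torque": the same for the moment, N m; "width": finger opening in m.
Only numpy, scipy, OpenCV 4.12 (cv2) and the standard library are available. Lean on these libraries where they do the work, as an engineer would, in place of code of your own. Each camera call takes 0.05 s, during which the arm holds its last target. There are 200 camera calls.

## Working session

There is one attempt and no reset: what is moved stays moved. The work goes in short steps, each a Python script; the robot and the scene stay as the last script left them, time stands still between calls to the robot, and variables do not carry over. Pictures are saved under pics/ and viewed, about 12 in all and at most 16, crops included, and the job is handed in when it is done.

```bash
mkdir -p pics; ls; python3 - <<'E'
from rig import bot, get_image, calibration
import cv2, numpy as np
for n in("top","side"):
    p,d=get_image(n); cv2.imwrite(f"pics/{n}0.png",cv2.resize(p,(800,600),interpolation=cv2.INTER_CUBIC)); np.savez(f"pics/{n}0.npz",p=p,d=d)
    c=calibration(n); R=cv2.Rodrigues(np.array(c["rvec"]))[0]; print(n,c,-R.T@np.array(c["tvec"]).ravel(), (d==0).mean())
print(bot.get_state())
E
```

```text
pics
top {'fx': 379.0227886789962, 'fy': 379.0227886789962, 'cx': 250.8793746512545, 'cy': 195.42942407895976, 'rvec': array([ 2.15602551, -2.19355044,  0.11896206]), 'tvec': array([-0.02213498,  0.47333368,  0.85294534])} [ 0.38577935 -0.02106125  0.89598058] 0.004058837890625
side {'fx': 434.482531066451, 'fy': 434.482531066451, 'cx': 256.7163975974495, 'cy': 185.9849963925657, 'rvec': array([ 2.07497688, -0.17305029,  0.10642281]), 'tvec': array([-0.47876605,  0.07708625,  1.03848491])} [ 0.32430383 -0.93654027  0.57561226] 0.004084269205729167
{'clock': 0.1, 'joints': array([-1.31514337e+00,  8.79092741e-02,  1.37206517e+00,  3.86224173e-06,
        1.68359121e+00, -1.03092222e-01]), 'joint_vel': array([ 0.00256744, -0.00338536, -0.00309219,  0.00038569,  0.00102803,
        0.00121569]), 'effort': array([ 1.73851673e-03, -3.41251051e+01, -3.03301549e+01,  7.20123458e-02,
        3.04297206e-02, -9.46622458e-05]), 'tcp_pos': array([ 0.19308293, -0.51490145,  0.40362468]), 'ee_rot': array([ 0.58065533,  0.40322671,  0.58171237, -0.4023162 ]), 'force': array([0.26775754, 0.30995528, 0.11060431]), 'torque': array([ 0.04006303,  0.04844941, -0.01243463]), 'width': 0.09388446932938899}
```

View pics/top0.png

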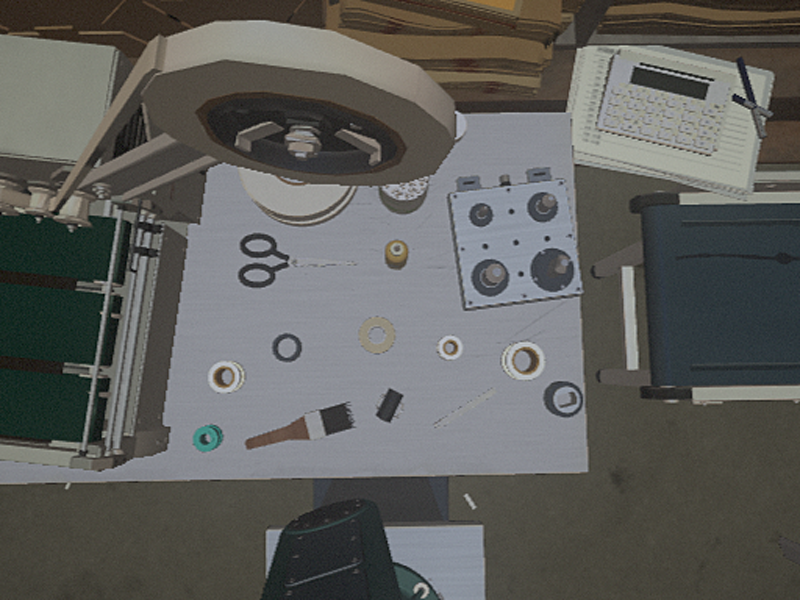

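View pics/side0.png

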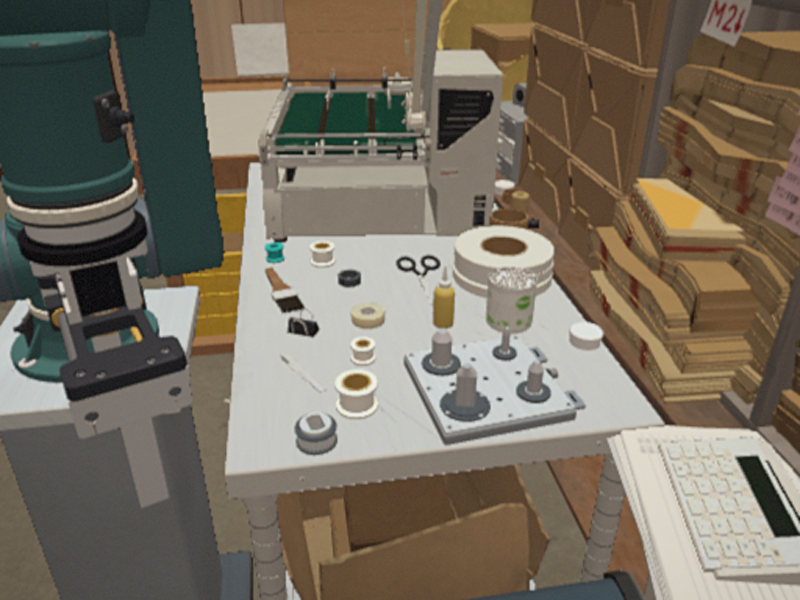

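The top view (800x600) shows these parts: large roller (523,361), medium roller (226,377), small roller (450,347), collar (287,347) and pulley (563,399). On the head, the thick stud is at (490,277), shaft (553,269), medium stud (543,205) and thin stud (482,213). The bottle is at (397,252) and the turquoise decoy at (208,438). Next I'll measure with the height map.

```bash
cat > vis.py <<'E'
import cv2, numpy as np
from rig import get_image, calibration
def cam(n):
    c=calibration(n); R=cv2.Rodrigues(np.array(c["rvec"]))[0]; return c,R,np.array(c["tvec"]).ravel()
def cloud(n,d):
    c,R,t=cam(n); v,u=np.mgrid[:384,:512]
    P=np.stack([(u-c["cx"])/c["fx"]*d,(v-c["cy"])/c["fy"]*d,d],-1)
    return (P-t)@R
def ray(n,uv,z):
    c,R,t=cam(n); uv=np.atleast_2d(uv).astype(float)
    r=np.c_[(uv[:,0]-c["cx"])/c["fx"],(uv[:,1]-c["cy"])/c["fy"],np.ones(len(uv))]@R
    o=-R.T@t; return (o+r*((z-o[2])/r[:,2])[:,None])[:,:2]
def proj(n,P):
    c,R,t=cam(n); K=np.array([[c["fx"],0,c["cx"]],[0,c["fy"],c["cy"]],[0,0,1.]])
    return cv2.projectPoints(np.atleast_2d(np.array(P,float)),R,t,K,None)[0][:,0]
def blob(n,d,uv,z,r,tol=.006):
    """largest blob near pixel uv at height z: outline cast on plane z"""
    H=cloud(n,d)[...,2]; m=((abs(H-z)<tol)&(d>0)).astype(np.uint8)
    w=np.zeros_like(m); cv2.circle(w,tuple(int(round(x)) for x in uv),r,1,-1); m&=w
    cs,_=cv2.findContours(m,cv2.RETR_EXTERNAL,cv2.CHAIN_APPROX_NONE)
    c=max(cs,key=lambda c:cv2.contourArea(c)) ; p=ray(n,c[:,0],z)
    (x,y),rad=cv2.minEnclosingCircle(p.astype(np.float32)); 
    A=np.c_[2*p,np.ones(len(p))]; s=np.linalg.lstsq(A,(p**2).sum(1),rcond=None)[0]
    return np.array([x,y]),rad,s[:2],np.sqrt(s[2]+s[0]**2+s[1]**2)
E
python3 - <<'E'
from vis import *
f=np.load("pics/top0.npz");p,d=f["p"],f["d"]; H=cloud("top",d)[...,2]
k=1.5625
for nm,u,v,z,r in [("L",523,358,.040,24),("M",226,375,.034,20),("S",450,346,.028,16),("col",287,347,.016,16),("pulhub",565,397,.030,22),("pulfl",563,399,.024,22),("bottle",398,247,.10,12),
  ("thick",492,270,.079,10),("shaft",560,262,.085,10),("med",546,200,.073,10),("thin",482,210,.067,10)]:
    try: a,b,c,e=blob("top",d,(u/k,v/k),z,r); print(nm,a.round(4),round(b,4),c.round(4),round(float(e),4))
    except Exception as x: print(nm,x)
print("table",np.median(H[200:215,180:200]),"case",[H[int(y/k),int(x/k)].round(4) for x,y in((517,242),(510,300),(515,210))])
# crops
def crop(x0,y0,x1,y1,s): return cv2.resize(p[y0:y1,x0:x1],None,fx=s,fy=s,interpolation=cv2.INTER_CUBIC)
a=crop(280,105,380,205,6); cv2.imwrite("pics/head.png",a)
b=np.hstack([crop(340,238,380,278,10),crop(165,205,205,245,10)]); cv2.imwrite("pics/pul.png",b)
E
```

```text
L [ 0.3886 -0.219 ] 0.0281 [ 0.3886 -0.2191] 0.0269
M [0.373  0.2151] 0.0233 [0.3731 0.215 ] 0.0223
S [ 0.4098 -0.113 ] 0.0179 [ 0.4098 -0.1129] 0.0169
col [0.4144 0.129 ] 0.0211 [0.4143 0.1289] 0.0201
pulhub [ 0.3316 -0.2776] 0.0259 [ 0.3316 -0.277 ] 0.0233
pulfl [ 0.3314 -0.2793] 0.0263 [ 0.3316 -0.2791] 0.0252
bottle [ 0.5475 -0.0355] 0.0031 [ 0.5473 -0.0357] 0.0024
thick [ 0.51   -0.1745] 0.0112 [ 0.5112 -0.1744] 0.0095
shaft [ 0.5225 -0.2657] 0.0095 [ 0.5221 -0.2663] 0.0075
med [ 0.6151 -0.2588] 0.0071 [ 0.6159 -0.2567] 0.0062
thin [ 0.6079 -0.1635] 0.0036 [ 0.607  -0.1632] 0.003
table 0.0006249245936346438 case [np.float64(0.0222), np.float64(0.0211), np.float64(0.0204)]
```

View pics/head.png

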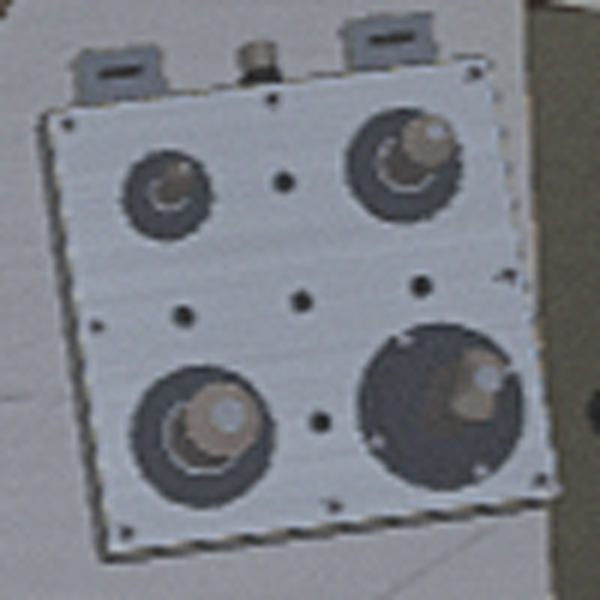

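View pics/pul.png

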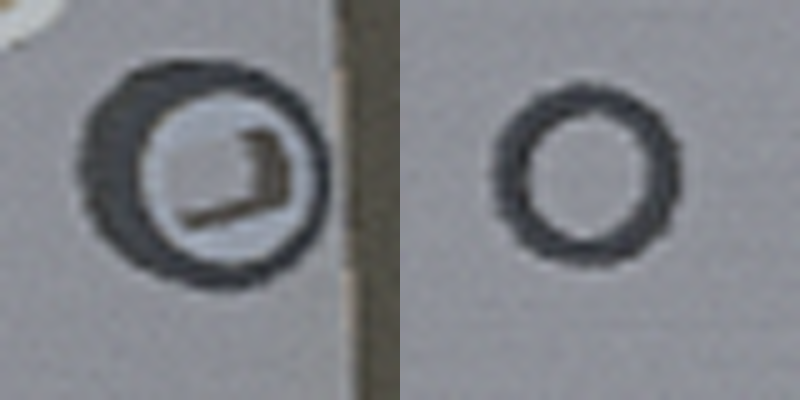

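The head crop shows four dark shoulders at about (202,436), (441,406), (404,165) and (168,195). In the pulley crop the bore's long way runs roughly along image x, rising about 14°. Now I'll refine the seats, the two flat directions and the reel extent.

```bash
python3 - <<'E'
from vis import *
f=np.load("pics/top0.npz");p,d=f["p"],f["d"]; C=cloud("top",d)
g=cv2.cvtColor(p,cv2.COLOR_BGR2GRAY)
s=6; G=cv2.resize(p[105:205,280:380],None,fx=s,fy=s,interpolation=cv2.INTER_CUBIC); Gg=cv2.cvtColor(G,cv2.COLOR_BGR2GRAY)
def full(q): return (q+.5)/s-.5+np.array([280,105])
for nm,c,r in(("thick",(202,436),85),("shaft",(441,406),100),("med",(404,165),75),("thin",(168,195),62)):
    w=np.zeros_like(Gg); cv2.circle(w,c,r,255,-1)
    m=((Gg<115)*255).astype(np.uint8)&w
    cs,_=cv2.findContours(m,cv2.RETR_EXTERNAL,cv2.CHAIN_APPROX_NONE); q=max(cs,key=cv2.contourArea)
    q=cv2.convexHull(q)[:,0]; P=ray("top",full(q),.027 if nm!="shaft" else .024)
    (x,y),rad=cv2.minEnclosingCircle(P.astype(np.float32)); e=cv2.fitEllipse((P*1e4).astype(np.float32))
    print(nm,np.round((x,y),4),round(rad*1e3,1),np.round(np.array(e[0])/1e4,4),np.round(np.array(e[1])/10,1))
# case outline direction
m=((abs(C[...,2]-.022)<.006)&(C[...,0]>.45)&(C[...,1]<-.1)).astype(np.uint8)
m=cv2.morphologyEx(m,cv2.MORPH_OPEN,np.ones((5,5)));cs,_=cv2.findContours(m,cv2.RETR_EXTERNAL,cv2.CHAIN_APPROX_NONE);q=max(cs,key=cv2.contourArea)[:,0]
r=cv2.minAreaRect((ray("top",q,.022)*1e3).astype(np.float32)); print("case",r)
# shaft footprint
S=C[(abs(C[...,0]-.52)<.04)&(abs(C[...,1]+.268)<.04)&(C[...,2]>.045)]
for z0,z1 in((.05,.1),(.06,.1),(.068,.1)):
    Q=S[(S[:,2]>z0)&(S[:,2]<z1)]; r=cv2.minAreaRect((Q[:,:2]*1e3).astype(np.float32)); ev=np.linalg.eigh(np.cov(Q[:,:2].T)); print("shaft",z0,len(Q),r,np.degrees(np.arctan2(*ev[1][::-1,1])),np.sqrt(ev[0])*1e3)
print((S[:,:3]*1e3).round(0).tolist()[:60])
# reel
R=C[(C[...,2]>.42)&(C[...,0]>.3)&(C[...,1]<.4)]; print("reel",R.min(0),R.max(0)); 
for y in(-.12,-.1,-.08,-.06,-.03,0): 
    Q=R[(R[:,1]<y+.01)&(R[:,1]>y-.01)]; print(y,len(Q), Q.min(0).round(3) if len(Q) else'')
# bore low depth pixels of pulley
print((C[248:268,350:374,2]*1e3).round(0).astype(int))
f=np.load("pics/side0.npz"); sp=f["p"]
cr=lambda P,x0,y0,x1,y1,k:cv2.resize(P[y0:y1,x0:x1],(400,400),interpolation=cv2.INTER_CUBIC)
cv2.imwrite("pics/shaft.png",np.hstack([cr(p,340,153,374,187,0),cr(sp,275,225,325,275,0)]))
E
```

```text
thick [ 0.5124 -0.1759] 28.7 [ 0.5124 -0.1757] [55.9 56.9]
shaft [ 0.5234 -0.2693] 33.8 [ 0.5232 -0.2695] [66.1 66.8]
med [ 0.6184 -0.2585] 24.5 [ 0.6182 -0.2585] [46.2 48.2]
thin [ 0.6079 -0.1651] 19.0 [ 0.6077 -0.1652] [36.3 37.4]
case ((568.514404296875, -214.29791259765625), (188.8641815185547, 180.42044067382812), 6.422890663146973)
shaft 0.05 115 ((523.007080078125, -268.28570556640625), (15.50382137298584, 25.807220458984375), 74.09266662597656) 170.9344615906311 [4.19313662 7.63421682]
shaft 0.06 100 ((523.1825561523438, -267.7809143066406), (15.501428604125977, 25.70468521118164), 77.1026382446289) 169.45003925012855 [4.16233502 7.49261791]
shaft 0.068 85 ((523.1535034179688, -268.0559387207031), (14.952256202697754, 25.638587951660156), 77.1026382446289) 167.1900846384877 [4.03078571 7.32080831]
[[536.0, -267.0, 75.0], [535.0, -269.0, 75.0], [536.0, -271.0, 75.0], [534.0, -264.0, 69.0], [533.0, -265.0, 75.0], [533.0, -266.0, 78.0], [532.0, -267.0, 81.0], [532.0, -269.0, 81.0], [533.0, -272.0, 78.0], [533.0, -275.0, 78.0], [535.0, -264.0, 55.0], [534.0, -264.0, 62.0], [532.0
[... 2619 characters left out ...]
 4  22  25  24  23  30  32  32  34  32  32  32  29  31  31  31  28
   31  24  25  27  -1   2]
 [ -1   4  26  25  24  27  24  32  32  32  32  30  31  29  33  30  28  31
   24  26  23   1   4  -1]
 [  2   1   2  26  26  24  25  24  26  30  28  28  30  30  28  31  25  25
   24  23   1  -1   2   3]
 [ -1   3   0   3  27  26  25  23  26  25  26  24  23  24  26  23  24  25
   25   0  -1  -2   0   2]
 [ -2   0   4   0   0   4  26  26  24  26  26  27  24  25  27  25  23  26
    0   1  -1  -1   0   0]
 [  0 896   2   3   0  -1   2  -1  23  25  24  25  24  25  24  24   0  -2
    3   0  -1  -3   1  -1]
 [  2   2   1   3   1   1   2   1  -2   0   3   0   2   0   1  -1  -1   3
    2   2  -2  -2   0  -1]]
```

View pics/shaft.png

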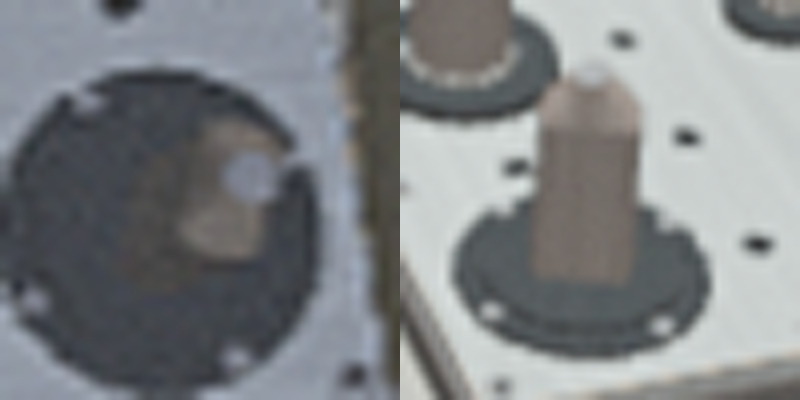

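Shaft flats look to be at about 167-169° (one flat faces the side camera nearly square-on, which agrees). I'll get the pulley angle from the hole mask and check the shaft with a plane fit from the side depth, then make the first pick.

```bash
cat > arm.py <<'E'
import numpy as np
from scipy.spatial.transform import Rotation as Rn
from rig import bot
def quat(yaw):
    """tool x down, jaw axis (tool z) at world yaw"""
    z=np.array([np.cos(yaw),np.sin(yaw),0]); x=np.array([0,0,-1.]); y=np.cross(z,x)
    q=Rn.from_matrix(np.c_[x,y,z]).as_quat(); return np.r_[q[3],q[:3]]
def jawyaw():
    q=bot.get_state()["ee_rot"]; z=Rn.from_quat(np.r_[q[1:],q[0]]).as_matrix()[:,2]; return np.arctan2(z[1],z[0])
def best(xyz,yaw):
    """yaw or yaw+pi, whichever keeps joint 6 nearest middle"""
    c=[]
    for y in(yaw,yaw+np.pi):
        j=bot.ik(xyz,quat(y))
        if j is not None: c.append((abs(j[5]),y))
    if not c: raise ValueError(("ik",xyz,yaw))
    return min(c)[1]
tcp=lambda x,y,zg:[x,y,zg+.180]   # zg = grasp point height
def st(m=""):
    s=bot.get_state(); print(m,"t",round(s["clock"],1),"tcp",s["tcp_pos"].round(4),"F",s["force"].round(1),"w",round(s["width"],4),"j6",round(s["joints"][5],2)); return s
E
python3 - <<'E'
from vis import *; from arm import *
f=np.load("pics/top0.npz");p,d=f["p"],f["d"]; H=cloud("top",d)[...,2]
m=np.zeros((384,512),np.uint8); cv2.circle(m,(362,255),9,1,-1); m&=((H<26.5e-3)).astype(np.uint8)
m=cv2.morphologyEx(m,cv2.MORPH_OPEN,np.ones((3,3)))
cs,_=cv2.findContours(m,cv2.RETR_EXTERNAL,cv2.CHAIN_APPROX_NONE);q=max(cs,key=cv2.contourArea)[:,0]
v,u=np.nonzero(m); P=ray("top",np.c_[u,v],.03); w,V=np.linalg.eigh(np.cov(P.T))
print("bore centre",P.mean(0),"yaw",np.degrees(np.arctan2(V[1,1],V[0,1])),np.sqrt(w)*4e3, cv2.minAreaRect((ray("top",q,.03)*1e3).astype(np.float32)))
f=np.load("pics/side0.npz"); C=cloud("side",f["d"]); print("side table z",np.median(C[270:280,170:180,2]) )
S=C[(abs(C[...,0]-.523)<.014)&(abs(C[...,1]+.27)<.02)&(C[...,2]>.036)&(C[...,2]<.07)]
A=np.c_[S[:,0],np.ones(len(S))]; k=np.linalg.lstsq(A,S[:,1],rcond=None)[0]; print("flat angle",np.degrees(np.arctan(k[0])),len(S),"y at .523",k@[.523,1],"resid",np.std(S[:,1]-A@k),"x",S[:,0].min(),S[:,0].max())
for nm,x,y,zg in(("L",.3886,-.219,.022),("pul",.3315,-.279,.022),("M",.373,.215,.022),("S",.4098,-.113,.022),("col",.4144,.129,.02),("th",.5124,-.1758,.049),("sh",.523,-.269,.049),("md",.6183,-.2585,.049),("tn",.6078,-.1652,.049),("tnhi",.6078,-.1652,.16),("mdhi",.6183,-.2585,.16)):
    print(nm,[(a,None if (j:=bot.ik(tcp(x,y,zg),quat(np.radians(a)))) is None else round(j[5],2)) for a in range(-90,271,45)])
E
```

```text
bore centre [ 0.331956   -0.27888743] yaw 103.1980680552806 [20.04501608 30.94084364] ((332.37933349609375, -278.5381164550781), (25.380207061767578, 17.942256927490234), 88.95320129394531)
side table z 0.00040358641270094573
flat angle -15.18304633920908 181 y at .523 -0.27710882674572757 resid 0.0017760445310973003 x 0.5090117315867752 0.5339229544154969
L [(-90, np.float64(0.93)), (-45, np.float64(0.14)), (0, np.float64(-0.64)), (45, np.float64(-1.43)), (90, np.float64(-2.21)), (135, None), (180, np.float64(2.5)), (225, np.float64(1.72)), (270, np.float64(0.93))]
pul [(-90, np.float64(0.74)), (-45, np.float64(-0.05)), (0, np.float64(-0.83)), (45, np.float64(-1.62)), (90, np.float64(-2.4)), (135, None), (180, np.float64(2.31)), (225, np.float64(1.53)), (270, np.float64(0.74))]
M [(-90, np.float64(1.96)), (-45, np.float64(1.18)), (0, np.float64(0.39)), (45, np.float64(-0.39)), (90, np.float64(-1.18)), (135, np.float64(-1.97)), (180, None), (225, None), (270, np.float64(1.96))]
S [(-90, np.float64(1.17)), (-45, np.float64(0.38)), (0, np.float64(-0.4)), (45, np.float64(-1.19)), (90, n
[... 832 characters left out ...]
64(-2.05)), (135, None), (180, None), (225, np.float64(1.88)), (270, np.float64(1.09))]
tn [(-90, np.float64(1.22)), (-45, np.float64(0.43)), (0, np.float64(-0.36)), (45, np.float64(-1.14)), (90, np.float64(-1.93)), (135, None), (180, None), (225, np.float64(2.0)), (270, np.float64(1.22))]
tnhi [(-90, np.float64(1.22)), (-45, np.float64(0.43)), (0, np.float64(-0.36)), (45, np.float64(-1.14)), (90, np.float64(-1.93)), (135, None), (180, None), (225, np.float64(2.0)), (270, np.float64(1.22))]
mdhi [(-90, np.float64(1.09)), (-45, np.float64(0.3)), (0, np.float64(-0.48)), (45, np.float64(-1.27)), (90, np.float64(-2.05)), (135, None), (180, None), (225, np.float64(1.88)), (270, np.float64(1.09))]
```

Shaft flats come out at -14° and the pulley bore at 103°, so the pulley turns +63°. I'll start with the large roller.

```bash
cat >> arm.py <<'E'
def pick(x,y,yaw,open_,zg=.022,lift=.135,v=.15):
    h=tcp(x,y,lift); yaw=best(h,np.radians(yaw))
    bot.gripper_to(open_); bot.move_pose(h,quat(yaw)); bot.move_linear(tcp(x,y,zg+.03),v=.25); bot.move_linear(tcp(x,y,zg),v=.08)
    w=bot.gripper_to(0.0); s=st("gripped"); bot.move_linear(tcp(x,y,lift),v=.2); st("lifted"); return yaw
def descend(x,y,z0,z1,n=6,fmax=12,v=.06):
    """straight down in steps; stops if the tool is pushed up"""
    f0=bot.get_state()["force"][2]
    for z in np.linspace(z0,z1,n+1)[1:]:
        bot.move_linear(tcp(x,y,z),v=v); f=bot.get_state()["force"]
        if f[2]-f0>fmax or np.hypot(f[0],f[1])>20: print("STOP at zg",z,f.round(1)); return False
    return True
def release(x,y,zg,open_,up=.15):
    bot.gripper_to(open_); st("released"); bot.move_linear(tcp(x,y,zg+.03),v=.1); bot.move_linear(tcp(x,y,up),v=.25)
E
python3 - <<'E'
from arm import *
pick(.3886,-.219,-45,.070)
x,y=.5124,-.1758
h=tcp(x,y,.135); yw=best(h,np.radians(-40)); bot.move_pose(h,quat(yw)); st("hover")
bot.move_linear(tcp(x,y,.105),v=.15); ok=descend(x,y,.105,.050); st("down")
if ok: release(x,y,.050,.072); st("end")
from vis import *
p,d=get_image("top"); q,_=get_image("side")
cv2.imwrite("pics/a1.png",np.hstack([cv2.resize(p[100:250,240:390],(400,400)),cv2.resize(q[170:320,230:380],(400,400))]))
E
```

```text
gripped t 3.4 tcp [ 0.3889 -0.2192  0.2027] F [-0.2  0.2  2.8] w 0.0566 j6 0.14
lifted t 4.1 tcp [ 0.3882 -0.2187  0.3136] F [ 0.1 -0.5 -1.7] w 0.0564 j6 0.14
hover t 4.7 tcp [ 0.5124 -0.1753  0.3126] F [ 0.8 -0.7 -0.5] w 0.0565 j6 0.26
down t 6.9 tcp [ 0.5123 -0.1757  0.2296] F [-0.4 -0.8 -1.3] w 0.0563 j6 0.26
released t 7.3 tcp [ 0.5124 -0.1758  0.2302] F [ 0.2 -0.   0.1] w 0.072 j6 0.26
end t 8.2 tcp [ 0.5124 -0.1758  0.3302] F [ 0.  -0.8 -0.5] w 0.0721 j6 0.26
```

View pics/a1.png

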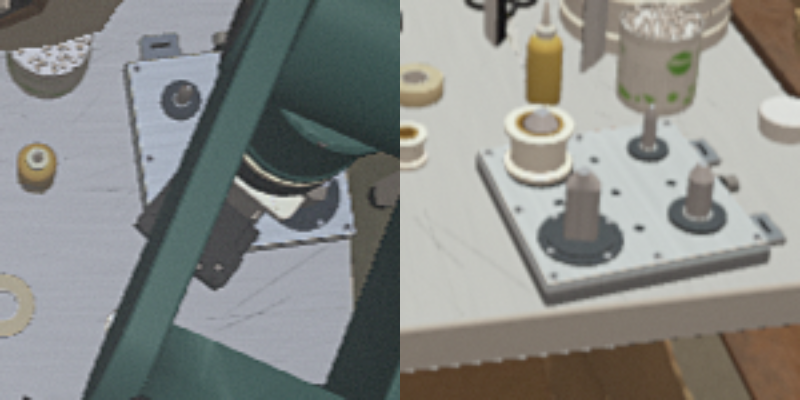

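The side view shows the large roller seated on the thick stud at (540,140), with its flange on the shoulder. The small roller is next.

```bash
python3 - <<'E'
from arm import *
pick(.4098,-.113,-45,.052)
x,y=.6078,-.1652
bot.move_pose(tcp(.48,-.19,.13),quat(best(tcp(.48,-.19,.13),np.radians(-40))))
bot.move_linear(tcp(x,y,.125),v=.15); st("hover")
bot.move_linear(tcp(x,y,.100),v=.15); ok=descend(x,y,.100,.050); st("down")
if ok: release(x,y,.050,.052,.125); bot.move_linear(tcp(.46,-.2,.13),v=.2); st("end")
# medium: go round in front of the reel
bot.move_pose(tcp(.33,-.05,.135),quat(best(tcp(.33,-.05,.135),np.radians(0))))
pick(.373,.215,10,.060)
bot.move_linear(tcp(.31,.12,.135),v=.25)
bot.move_pose(tcp(.33,-.08,.135),quat(best(tcp(.33,-.08,.135),np.radians(0)))); st("mid way")
from vis import *
p,d=get_image("top"); q,_=get_image("side")
cv2.imwrite("pics/a2.png",np.hstack([cv2.resize(p[100:300,240:390],(300,400)),cv2.resize(q[140:340,180:380],(400,400))]))
E
```

```text
gripped t 10.8 tcp [ 0.4101 -0.1131  0.2027] F [0.4 0.9 2.9] w 0.0356 j6 0.38
lifted t 11.5 tcp [ 0.4094 -0.1128  0.3137] F [ 0.2 -0.3 -0.6] w 0.0355 j6 0.38
hover t 13.1 tcp [ 0.6073 -0.165   0.3051] F [ 0.5 -0.1 -0.5] w 0.0357 j6 0.34
down t 15.1 tcp [ 0.6077 -0.1652  0.2296] F [ 0.1 -0.4 -0.2] w 0.0359 j6 0.34
released t 15.6 tcp [ 0.6078 -0.1652  0.2301] F [ 0.3 -0.2 -0.5] w 0.0519 j6 0.34
end t 17.3 tcp [ 0.4604 -0.1999  0.3095] F [-0.   1.2  0.1] w 0.0519 j6 0.18
gripped t 20.9 tcp [0.3732 0.2151 0.2027] F [-1.  -1.1  3.1] w 0.0454 j6 0.22
lifted t 21.6 tcp [0.3726 0.2148 0.3137] F [-0.7 -0.2 -0.4] w 0.0458 j6 0.22
mid way t 23.1 tcp [ 0.3306 -0.0795  0.3148] F [-0.4  0.9 -0.8] w 0.0459 j6 -0.4
```

View pics/a2.png

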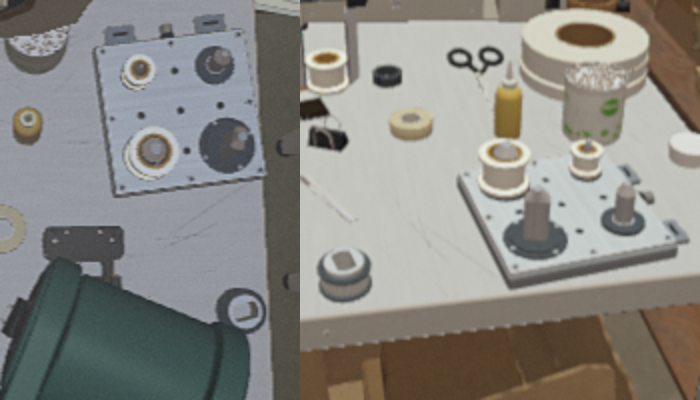

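Two rollers are seated, at (140,70) and (150,150) in the left half, and the medium roller is in the gripper. Now I'll place it, then pick up the pulley and check its bore angle.

```bash
python3 - <<'E'
from arm import *
x,y=.6183,-.2585
bot.move_pose(tcp(.48,-.22,.135),quat(best(tcp(.48,-.22,.135),np.radians(-40))))
bot.move_linear(tcp(x,y,.13),v=.15); st("hover")
bot.move_linear(tcp(x,y,.103),v=.15); ok=descend(x,y,.103,.050); st("down")
if not ok: raise SystemExit
release(x,y,.050,.060,.13); bot.move_linear(tcp(.45,-.22,.135),v=.2)
yw=pick(.3318,-.279,-44,.068); print(np.degrees(yw))
x,y=.523,-.2692
h=tcp(x-.0,y,.14); t=yw+np.radians(63); bot.move_pose(h,quat(t)); st("hover"); print("jaw",np.degrees(jawyaw()))
from vis import *
p,d=get_image("top"); q,_=get_image("side")
cv2.imwrite("pics/a3.png",np.hstack([cv2.resize(p[100:250,240:390],(300,300)),cv2.resize(q[170:290,240:360],(500,500))[:300] if 0 else cv2.resize(q[180:270,250:370],(400,300))]))
E
```

```text
hover t 25.1 tcp [ 0.6178 -0.2582  0.3102] F [-0.3  1.1 -0.9] w 0.0458 j6 0.22
down t 27.2 tcp [ 0.6182 -0.2585  0.2296] F [ 0.2  0.3 -1.3] w 0.0456 j6 0.22
released t 27.7 tcp [ 0.6183 -0.2585  0.2301] F [-1.  -0.6 -0.8] w 0.0603 j6 0.22
gripped t 31.9 tcp [ 0.332  -0.2793  0.2027] F [0.3 0.5 2.4] w 0.0517 j6 -0.06
lifted t 32.6 tcp [ 0.3314 -0.2786  0.3135] F [-0.1  0.1 -2. ] w 0.0519 j6 -0.06
-44.0
hover t 33.4 tcp [ 0.5224 -0.2691  0.318 ] F [-0.9  0.4 -1.1] w 0.0515 j6 -0.9
jaw 18.917850239179494
```

View pics/a3.png

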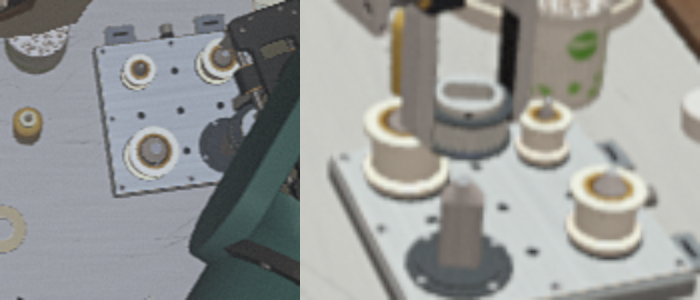

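All three rollers look seated. The pulley is over the shaft with its bore's long way parallel to the flat facing the side camera. Descending.

```bash
python3 - <<'E'
from arm import *
x,y=.523,-.2692
bot.move_linear(tcp(x,y,.112),v=.15); ok=descend(x,y,.112,.050,n=10); s=st("down"); print(s["torque"].round(2))
if not ok: raise SystemExit
release(x,y,.050,.066,.14); bot.move_linear(tcp(.42,-.25,.14),v=.2)
bot.move_pose(tcp(.33,-.05,.135),quat(best(tcp(.33,-.05,.135),np.radians(0))))
from vis import *
p,d=get_image("top"); q,e=get_image("side"); np.savez("pics/a4.npz",p=p,d=d)
cv2.imwrite("pics/a4.png",np.hstack([cv2.resize(p[110:200,285:375],(400,400)),cv2.resize(q[190:290,255:355],(400,400))]))
H=cloud("top",d)
for nm,u,z in(("hub",(.523,-.2692),.057),("L",(.5124,-.1758),.067),("M",(.6183,-.2585),.061),("S",(.6078,-.1652),.055)):
    c=proj("top",[[*u,z]])[0]; dd=np.hypot(H[...,0]-u[0],H[...,1]-u[1]); R={"hub":(.0155,.018),"L":(.019,.026),"M":(.014,.021),"S":(.010,.016)}[nm]
    print(nm,"top face z",np.median(H[...,2][(dd>R[0])&(dd<R[1])]).round(4),"want",z)
E
```

```text
down t 36.4 tcp [ 0.523  -0.2693  0.2298] F [ 0.6  0.  -1.3] w 0.0518 j6 -0.9
[-0.   -0.09  0.05]
released t 36.8 tcp [ 0.523  -0.2692  0.2302] F [ 0.5 -0.5  0.4] w 0.0656 j6 -0.9
hub top face z 0.0577 want 0.057
L top face z 0.0679 want 0.067
M top face z 0.0615 want 0.061
S top face z 0.0556 want 0.055
```

View pics/a4.png

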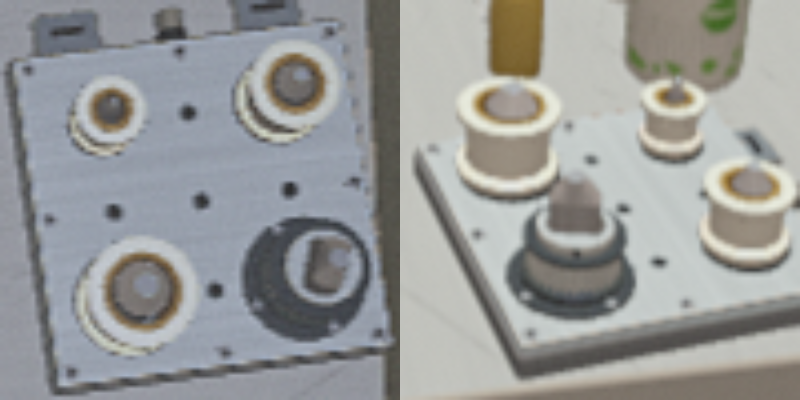

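All four parts are home, with top faces within 1 mm of nominal. Last is the collar.

```bash
python3 - <<'E'
from arm import *
from vis import *
import sys
yw=pick(.4144,.129,0,.058,lift=.09)
bot.move_linear(tcp(.33,.10,.135),v=.25)
bot.move_pose(tcp(.33,-.08,.14),quat(best(tcp(.33,-.08,.14),np.radians(0))))
x,y=.523,-.2692
bot.move_pose(tcp(.45,-.23,.145),quat(best(tcp(.45,-.23,.145),np.radians(0)))); bot.move_linear(tcp(x,y,.14),v=.15); st("hover")
bot.move_linear(tcp(x,y,.115),v=.15); ok=descend(x,y,.115,.080,n=7); st("down")
if ok: release(x,y,.080,.056,.14); bot.move_linear(tcp(.42,-.25,.14),v=.2); bot.move_pose(tcp(.33,-.05,.2),quat(best(tcp(.33,-.05,.2),0.)))
p,d=get_image("top"); q,e=get_image("side")
cv2.imwrite("pics/a5.png",np.hstack([cv2.resize(p[110:200,285:375],(400,400)),cv2.resize(q[160:290,235:365],(400,400))]))
H=cloud("top",d)
for nm,u,z,R in(("col",(.523,-.2692),.073,(.0155,.020)),("L",(.5124,-.1758),.067,(.019,.026)),("M",(.6183,-.2585),.061,(.014,.021)),("S",(.6078,-.1652),.055,(.010,.016))):
    dd=np.hypot(H[...,0]-u[0],H[...,1]-u[1]); print(nm,np.median(H[...,2][(dd>R[0])&(dd<R[1])]).round(4),"want",z)
st()
E
```

```text
gripped t 41.7 tcp [0.4146 0.1291 0.2026] F [-1.1 -0.8  2.8] w 0.0413 j6 0.17
lifted t 42.2 tcp [0.4142 0.129  0.2695] F [-0.4 -0.3 -1.4] w 0.0411 j6 0.17
hover t 45.0 tcp [ 0.5226 -0.2684  0.3202] F [ 0.2  0.1 -0.7] w 0.0419 j6 -0.57
down t 47.1 tcp [ 0.523  -0.2692  0.2598] F [ 0.5  0.5 -1. ] w 0.0413 j6 -0.57
released t 47.5 tcp [ 0.523  -0.2692  0.2601] F [0.1 1.9 0.2] w 0.0558 j6 -0.57
col 0.0735 want 0.073
L 0.0677 want 0.067
M 0.0614 want 0.061
S 0.0558 want 0.055
 t 50.0 tcp [ 0.3308 -0.0508  0.3795] F [-0.3 -0.5 -0.5] w 0.0559 j6 -0.32
```

View pics/a5.png

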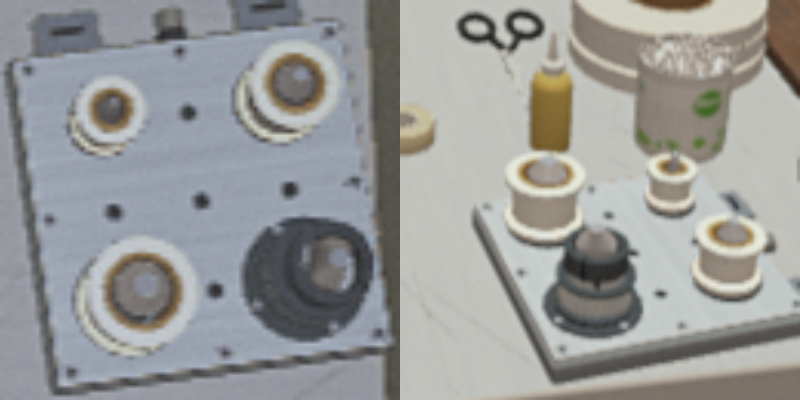

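Everything is seated, the collar is on the hub at (595,245), and the bottle is upright at (550,105). Handing in.

```bash
python3 -c "
from rig import bot
print(bot.finish_job())"
```

```text
the job is handed in; nothing more can be done
None
```

The job is done and handed in, with the robot clock at about 50 s. The three white rollers are on their matching studs. The pulley was turned 63° to match the flats and went onto the drive shaft, with the lock collar on top of it.

- **Seating:** in the last depth check, the collar and roller top faces were within 1 mm of where they should be when fully home. The pulley hub measured 57.7 mm against 57 mm before the collar went on.
- **Forces:** the wrist force readings stayed at about 3 N or less, and no part jammed on the way down.
- **Surroundings:** the last pictures show the oil bottle upright and the gripper clear of everything. I left the turquoise look-alike alone.

None of the checks failed or disagreed.

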